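Sweep the small heater parts off the cover into their trays

TASK

With your fingertips as a broom, sweep both brass nuts across the heater cover and over its edge into the blue tray, and sweep the black cap over the opposite edge into the red scrap tray. Only push these parts, gently: do not grip or lift them. Leave the yellow-lidded pot and the gas valve on the cover, and everything else on the bench, standing where they are.

Things in the scene. Friction and masses are not known exactly. Their poses are not given: they have to be found in the camera images.
- cover: grey sheet-metal heater cover lying flat, 330 (its x) x 260 (its y) mm, fixed; origin at the centre of its underside on the bench, flat top face 50 mm above the origin. The parts lie on it. Its two long edges (at its y = +130 and y = -130 mm) overhang by 20 mm and drop straight into the two trays; there is no rim
- blue_tray: blue open tray, 260 (its x) x 130 (its y) x 30 mm high, walls and floor 4 mm, fixed; origin at the centre of its underside on the bench; axes parallel to the cover's. Stands along one long edge of the cover (left or right differs from run to run), its near wall tucked 10 mm under that edge and 20 mm lower than the cover's top
- red_tray: red scrap tray, the same size, origin and fit as the blue one, along the opposite long edge of the cover
- nut_a: brass hexagonal nut, 26 mm across flats (30 mm across corners), 12 mm thick, 40 g, lying flat on the cover at any yaw (pushed off-centre it may turn and slip sideways off narrow fingers); origin at the centre of its underside
- nut_b: second brass nut, the same as the first
- cap: black plastic protective cap, a disc 28 mm in diameter, 14 mm high, 20 g, lying flat on the cover; origin at the centre of its underside
- pot: white sealant pot with a yellow lid, 34 mm in diameter, 40 mm high, standing loose on the cover. Nuts, cap and pot each have a lane of their own running along the cover's y, lanes 50 mm apart; which has which lane differs. Origin at the centre of its underside. Not to be moved
- valve: gas valve of brass with a black coil housing, 44 (its x) x 90 (its y) x 40 mm, lying loose near the cover's far edge; origin at about the centre of its underside. Not to be moved
- screwdriver: screwdriver lying on the bench left of the trays, not to be moved
- wrench: steel wrench lying on the bench right of the trays, not to be moved
- spray: blue bottle with a red cap, 60 mm in diameter, 150 mm high, on the bench left of the trays, not to be moved; origin at the centre of its underside
- mug: white mug 85 mm high, 76 mm in diameter, on the bench right of the trays, not to be moved; origin at the centre of its underside

How it is judged:
By the outcome, as a careful person would: the job done as asked, in the order asked, and still so for the second after the job is handed in, with the robot touching nothing.
It also fails if it takes over 58 s, if anything falls off the work surface, if the arm or the gripper's body presses on something with over 40 N, if the wrist force passes 120 N, or if a joint passes its speed limit or range.

ROBOT

A 6-joint arm with a two-finger parallel gripper is mounted at the origin on the work surface. World frame = base frame: x ahead of the robot, y to its left, z up, the work surface at z = 0. Lengths are in m, angles in degrees, forces in N, time in s.
With the tool pointing down it reaches from about 0.3 to 0.75 m from the base axis. Payload 8.5 kg.
Tool frame: the origin (TCP) lies on the centre line of the jaws, within the pads' length; the fingertips stand 19 mm ahead of it and the grasp point (between the pads) is the TCP; z points along the fingers, x is the direction in which the jaws open and shut, and the axes are right-handed (so a half turn about z gives the same grasp; the last joint's range is limited). The gripper opens to 85 mm and grips with 20 to 120 N. Pads are 22 mm wide; open, the fingers measure 114 mm over their backs; the gripper's body (76 mm by 85 mm) begins 54 mm behind the grasp point. The pads swing forward as they close: fully open they stand 13 mm farther back than shut.
Start: joints at [52.523, 21.807, 74.336, -0, 83.858, -12.336], TCP at [0.234, 0.498, 0.25] pointing down, gripper open.
Joint ranges: [-178.18, 178.18], [-50.72, 133.34], [12.68, 142.11], [-81.47, 261.47], [9.98, 163.14], [-165.26, 165.26]. Speed limits (degrees/s): [136.94, 136.94, 180, 180, 180, 180].

INTERFACE

Orientations are given as a 3x3 rotation matrix whose columns are the frame's x, y, z axes.
In Python, from rig import env, cams, order gives the robot as it stands.
- The arm moves only by the tool step_arm, never from a script. Its argument "steps" is a list of rows, each an object with "xyz": the shift along the tool's x, y, z normalised to -1 to 1, where 1 is 0.04 m, a list of three; "turn": the turn, a rotation vector about the tool's x, y, z normalised to -1 to 1, where 1 is 0.08 rad, a list of three; "gripper": the gripper command: -1 is shut, 1 is fully open, values between are in proportion. A call has 1 to 20 rows; each row shifts and turns the commanded pose from where the row before left it, along the tool's axes as they then stand; what a row does not reach is not made up. A row lasts 1/12 s, in which the tool goes at most 41.7 mm and 7.16 degrees, less where a joint would pass 70% of its speed; a pose out of reach is approached as far as the arm can. A call with a number of a shift or a turn outside -1 to 1 is refused whole. A call with a gripper value outside its range is refused whole. The fingers move at their own pace and stop on an object; "squeeze" is the grip in N (left out, the last holds). Time passes only in rows, so rows that do not move let the fingers close. It gives the time, the measured TCP pose, the force and the opening at its end, in the units of the state.
- env.observe(): the state, without advancing time (a new reading comes with each control period).
- cams.get_image(name): name is "side" or "top" or "wrist"; returns (picture, depth): 420x560x3 uint8, red, green, blue; 420x560 float32, m along the optical axis (not along the pixel's ray), 0 where there is no reading.
- cams.camera_info(name): a dict with "fx", "fy", "cx", "cy" (pixels), "extrinsics" (4x4, takes a point from camera to world coordinates). Camera axes: x right, y down, z forward; pixel columns grow to the right and rows downward; lengths in m; the calibration is good to about 2 mm. A picture is of the moment at which its call begins: read the wrist's pose just before it. camera_info takes no time and is no camera call; for the wrist camera it gives the pose at the moment of the call.
- order.close_job(): hands the job in, once; it reports no verdict.
The state is a dict: "time_s": time; "q": joint angles; "qvel": joint speeds; "joint_efforts": joint torques, N m; "position": TCP position; "tool_rot": TCP orientation; "ft_force": force on the tool from outside, world axes, zero at the start; "wrist_torque": the same for the moment, N m; "grip_width": finger opening in m.
Only numpy, scipy, OpenCV 4.12 (cv2) and the standard library are available. Lean on these libraries where they do the work, as an engineer would, in place of code of your own. Each camera call takes 0.05 s, during which the arm holds its last target. There are 200 camera calls.

## Working session

There is one attempt and no reset: what is moved stays moved. The work goes in short steps, Python scripts to look and compute and a tool call to move; the robot and the scene stay as the last step left them, time stands still between calls to the robot, and variables do not carry over. Pictures are saved under pics/ and viewed, about 8 in all and at most 12, crops included, and the job is handed in when it is done.

Besides the shell and the picture viewer there is one more tool, called after "Request:" as name([rows], argument=value, ...), one row to a line, values as JSON. step_arm: Moves the arm, as the interface text tells. Scaled input: -1 to 1 covers 0.04 m each way for a shift and 0.08 rad each way for a turn. Its arguments: {"type":"object","properties":{"steps":{"type":"array"},"squeeze":{"type":"number"}},"required":["steps"]}

```bash
mkdir -p pics; ls
python3 - <<'E'
from rig import env,cams,order
import cv2,numpy as np
s=env.observe();print(s['time_s'],s['position'],np.round(s['tool_rot'],3),s['grip_width'])
for n in('top','side'):
    im,d=cams.get_image(n);cv2.imwrite(f'pics/{n}0.png',im[:,:,::-1]);np.savez(f'pics/{n}0.npz',im=im,d=d)
    i=cams.camera_info(n);print(n,i['fx'],i['cx'],i['cy'],np.round(i['extrinsics'],3).tolist())
E
```

```text
pics
0.0 [0.23351809 0.49767389 0.24970745] [[ 0.425  0.905 -0.001]
 [ 0.905 -0.425 -0.001]
 [-0.001 -0.    -1.   ]] 0.085219813812945
top 391.5050295110039 277.51738078085543 216.27909509515334 [[-0.006, -0.992, 0.127, 0.396], [-1.0, 0.005, -0.007, -0.034], [0.007, -0.127, -0.992, 1.073], [0.0, 0.0, 0.0, 1.0]]
side 466.8332052303014 281.8527002567431 205.12644587924035 [[0.89, -0.336, 0.309, 0.134], [-0.457, -0.652, 0.605, -0.8], [-0.002, -0.68, -0.734, 0.997], [0.0, 0.0, 0.0, 1.0]]
```

View pics/top0.png

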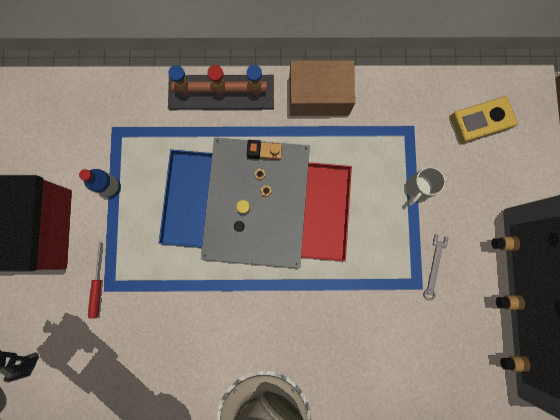

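View pics/side0.png

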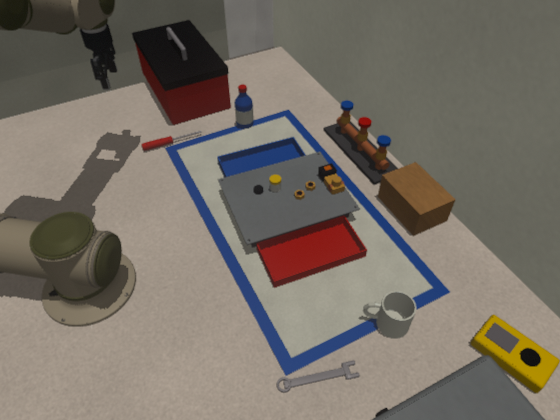

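The top view shows the blue tray on the left (+y) and red on the right. On the cover are nuts at (260,174) and (266,190), the pot at (243,207), the cap at (239,226) and the valve at (264,150). The side view agrees. Next I'll measure by mask and ray.

```bash
cat > h.py <<'E'
import cv2,numpy as np
from rig import env,cams,order
def ray(i,u,v,z):
    E=np.array(i['extrinsics']);d=E[:3,:3]@np.array([(u-i['cx'])/i['fx'],(v-i['cy'])/i['fy'],1]);p=E[:3,3]
    return (p+d*(z-p[2])/d[2])[:2]
def blobs(m,amin=12):
    n,l,st,c=cv2.connectedComponentsWithStats(m.astype(np.uint8),connectivity=8)
    return [(c[k],st[k,4],l==k) for k in range(1,n) if st[k,4]>=amin]
E
python3 - <<'E'
from h import *
f=np.load('pics/top0.npz');im=f['im'];i=cams.camera_info('top')
hsv=cv2.cvtColor(im,cv2.COLOR_RGB2HSV);H,S,V=cv2.split(hsv)
roi=np.zeros(H.shape,bool);roi[130:275,195:315]=1
for nm,m,z in(('brass/orange',(H>8)&(H<40)&(S>110)&(V>60)&roi,.062),('black',(V<45)&roi,.064)):
    for c,a,_ in blobs(m): print(nm,c.round(1),a,{zz:ray(i,*c,zz).round(4).tolist() for zz in(z,.09)})
g=(S<40)&(V>70)&(V<140)&roi
b=max(blobs(g),key=lambda t:t[1]);cn=max(cv2.findContours(b[2].astype(np.uint8),0,2)[0],key=cv2.contourArea)
P=np.array([ray(i,*p[0],.05) for p in cn]);r=cv2.minAreaRect((P*1000).astype(np.float32));print(r,cv2.boxPoints(r).round())
cv2.imwrite('pics/crop.png',cv2.resize(im[130:275,150:360,::-1],None,fx=3.8,fy=3.8,interpolation=cv2.INTER_CUBIC))
E
```

```text
brass/orange [253.  146.9] 60 {0.062: [0.7123, 0.023], 0.09: [0.7035, 0.0214]}
brass/orange [270.3 150.6] 336 {0.062: [0.702, -0.023], 0.09: [0.6935, -0.0233]}
brass/orange [259.5 174.3] 59 {0.062: [0.6376, 0.0057], 0.09: [0.631, 0.0046]}
brass/orange [265.8 190.8] 58 {0.062: [0.5932, -0.0107], 0.09: [0.5878, -0.0113]}
brass/orange [242.7 206.2] 135 {0.062: [0.5528, 0.0496], 0.09: [0.5484, 0.0472]}
black [253.1 150.1] 170 {0.064: [0.7031, 0.0228], 0.09: [0.6952, 0.0213]}
black [238.7 225.8] 39 {0.064: [0.5012, 0.0595], 0.09: [0.4984, 0.0571]}
((567.4647216796875, 20.89715576171875), (282.63031005859375, 334.5105895996094), 84.60968780517578) [[ 388. -104.]
 [ 721. -136.]
 [ 747.  146.]
 [ 414.  177.]]
```

View pics/crop.png

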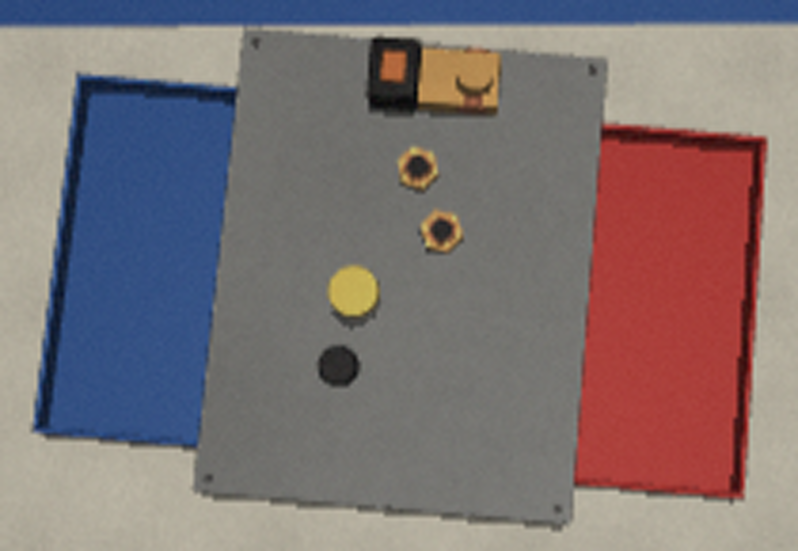

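Request:
step_arm([
  {"xyz":[-0.4,0.69,0],"turn":[0,0,0],"gripper":-0.65},
  {"xyz":[-0.4,0.69,0],"turn":[0,0,0],"gripper":-0.65},
  {"xyz":[-0.4,0.69,0],"turn":[0,0,0],"gripper":-0.65},
  {"xyz":[-0.4,0.69,0],"turn":[0,0,0],"gripper":-0.65},
  {"xyz":[-0.4,0.69,0],"turn":[0,0,0],"gripper":-0.65},
  {"xyz":[-0.4,0.69,0],"turn":[0,0,0],"gripper":-0.65},
  {"xyz":[-0.4,0.69,0],"turn":[0,0,0],"gripper":-0.65},
  {"xyz":[-0.4,0.69,0],"turn":[0,0,0],"gripper":-0.65},
  {"xyz":[-0.4,0.69,0],"turn":[0,0,0],"gripper":-0.65},
  {"xyz":[-0.4,0.69,0],"turn":[0,0,0],"gripper":-0.65},
  {"xyz":[-0.4,0.69,0],"turn":[0,0,0],"gripper":-0.65},
  {"xyz":[-0.4,0.69,0],"turn":[0,0,0],"gripper":-0.65},
  {"xyz":[-0.4,0.69,0],"turn":[0,0,0],"gripper":-0.65},
  {"xyz":[-0.4,0.69,0],"turn":[0,0,0],"gripper":-0.65},
  {"xyz":[-0.4,0.69,0],"turn":[0,0,0],"gripper":-0.65},
  {"xyz":[-0.4,0.69,0],"turn":[0,0,0],"gripper":-0.65},
  {"xyz":[-0.4,0.69,0],"turn":[0,0,0],"gripper":-0.65},
  {"xyz":[-0.4,0.69,0],"turn":[0,0,0],"gripper":-0.65},
])

```text
time_s: 1.6
position: [0.5616, 0.0246, 0.25]
tool_rot: [[0.425, 0.905, -0.001], [0.905, -0.425, 0.0], [-0.0, -0.001, -1.0]]
ft_force: [0.2, 0.5, -0.4]
grip_width: 0.0148
```

Request:
step_arm([
  {"xyz":[0,0,0],"turn":[0,0,1],"gripper":-0.65},
  {"xyz":[0,0,0],"turn":[0,0,1],"gripper":-0.65},
  {"xyz":[0,0,0],"turn":[0,0,1],"gripper":-0.65},
  {"xyz":[0,0,0],"turn":[0,0,1],"gripper":-0.65},
  {"xyz":[0,0,0],"turn":[0,0,1],"gripper":-0.65},
  {"xyz":[0,0,0],"turn":[0,0,1],"gripper":-0.65},
  {"xyz":[0,0,0],"turn":[0,0,1],"gripper":-0.65},
  {"xyz":[0,0,0],"turn":[0,0,1],"gripper":-0.65},
  {"xyz":[0,0,0],"turn":[0,0,1],"gripper":-0.65},
  {"xyz":[0,0,0],"turn":[0,0,1],"gripper":-0.65},
  {"xyz":[0,0,0],"turn":[0,0,1],"gripper":-0.65},
  {"xyz":[0,0,0],"turn":[0,0,1],"gripper":-0.65},
  {"xyz":[0,0,0],"turn":[0,0,1],"gripper":-0.65},
  {"xyz":[0,0,0],"turn":[0,0,1],"gripper":-0.65},
  {"xyz":[0,0,0],"turn":[0,0,1],"gripper":-0.65},
  {"xyz":[0,0,0],"turn":[0,0,0.3],"gripper":-0.65},
  {"xyz":[0,0,0],"turn":[0,0,0],"gripper":-0.65},
])

```text
time_s: 3.02
position: [0.5609, 0.0261, 0.2501]
tool_rot: [[0.996, -0.091, -0.001], [-0.091, -0.996, 0.0], [-0.001, -0.0, -1.0]]
ft_force: [0.2, 0.5, 0.0]
grip_width: 0.0149
```

Run:
```python
from h import *
s=env.observe();print(s['time_s'],s['position'],np.round(s['tool_rot'],3).tolist(),s['grip_width'],s['ft_force'])
i=cams.camera_info('wrist');im,d=cams.get_image('wrist');np.savez('pics/w1.npz',im=im,d=d);cv2.imwrite('pics/w1.png',im[:,:,::-1]);print(np.round(i['extrinsics'],3).tolist(),i['fx'])
H,S,V=cv2.split(cv2.cvtColor(im,cv2.COLOR_RGB2HSV))
for nm,m,z in(('brass',(H>8)&(H<40)&(S>110)&(V>60),.062),('black',(V<45),.064)):
    for c,a,_ in blobs(m,200): print(nm,c.round(),a,[ray(i,*c,zz).round(4).tolist() for zz in(z,.09)])
```

```text
3.0167 [0.56094053 0.02612341 0.25007352] [[0.996, -0.091, -0.001], [-0.091, -0.996, 0.0], [-0.001, -0.0, -1.0]] 0.014855462949031537 [0.16745527 0.52670298 0.0418005 ]
[[0.996, -0.086, -0.029, 0.567], [-0.091, -0.95, -0.299, 0.102], [-0.002, 0.301, -0.954, 0.373], [0.0, 0.0, 0.0, 1.0]] 308.1569710520667
brass [264. 172.] 1047 [[0.5434, 0.0447], [0.5455, 0.0498]]
brass [429. 184.] 482 [[0.7118, 0.0163], [0.6988, 0.024]]
brass [355. 198.] 463 [[0.6349, 0.0088], [0.6288, 0.0172]]
brass [414. 223.] 2244 [[0.6982, -0.0253], [0.6864, -0.0139]]
brass [313. 216.] 452 [[0.5908, -0.0075], [0.5886, 0.0024]]
brass [523. 308.] 11329 [[0.8295, -0.1443], [0.8059, -0.1222]]
black [525.  94.] 1078 [[0.7957, 0.0968], [0.7765, 0.0972]]
black [552. 154.] 544 [[0.8309, 0.0373], [0.8087, 0.0427]]
black [219. 158.] 555 [[0.5001, 0.0626], [0.5057, 0.0659]]
black [418. 178.] 1315 [[0.6995, 0.0245], [0.6884, 0.031]]
black [281. 368.] 43635 [[0.5375, -0.204], [0.54, -0.1783]]
```

View pics/w1.png

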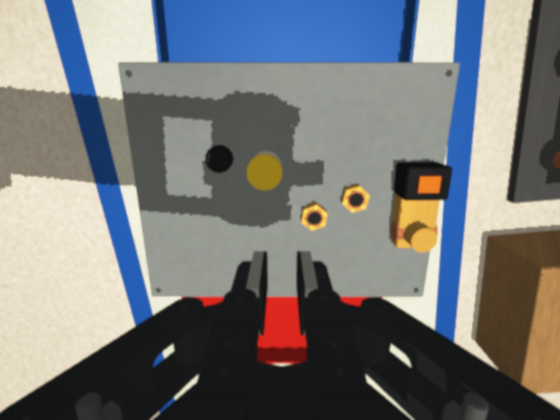

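Request:
step_arm([
  {"xyz":[0.65,0.52,0],"turn":[0,0,0],"gripper":-0.65},
  {"xyz":[0.65,0.52,0],"turn":[0,0,0],"gripper":-0.65},
  {"xyz":[0.65,0.52,0],"turn":[0,0,0],"gripper":-0.65},
  {"xyz":[0,0,0.825],"turn":[0,0,0],"gripper":-0.65},
  {"xyz":[0,0,0.825],"turn":[0,0,0],"gripper":-0.65},
  {"xyz":[0,0,0.825],"turn":[0,0,0],"gripper":-0.65},
  {"xyz":[0,0,0.825],"turn":[0,0,0],"gripper":-0.65},
  {"xyz":[0,0,0.825],"turn":[0,0,0],"gripper":-0.65},
  {"xyz":[0,0,0],"turn":[0,0,0],"gripper":-0.65},
  {"xyz":[0,0,0],"turn":[0,0,0],"gripper":-0.65},
])

```text
time_s: 3.9
position: [0.6326, -0.0432, 0.0847]
tool_rot: [[0.996, -0.091, -0.003], [-0.091, -0.996, 0.001], [-0.003, -0.0, -1.0]]
ft_force: [0.9, 0.1, 0.9]
grip_width: 0.0149
```

Run:
```python
from h import *
f=np.load('pics/w1.npz');R=np.array([[.996,-.091],[-.091,-.996]])
i=cams.camera_info('top')
for p in((214.5,137.9),(309.7,145.8),(300,268.2),(202.1,259.7)): print('cover corner XY',(R@ray(i,*p,.05)).round(4))
s=env.observe();print(s['position'],s['ft_force'],s['time_s'],(R@s['position'][:2]).round(4))
i=cams.camera_info('wrist');im,d=cams.get_image('wrist');cv2.imwrite('pics/w2.png',im[:,:,::-1])
im,d=cams.get_image('side');cv2.imwrite('pics/s2.png',cv2.resize(im[120:260,180:390,::-1],None,fx=3.8,fy=3.8))
```

```text
cover corner XY [ 0.727  -0.1948]
cover corner XY [0.7275 0.0632]
cover corner XY [0.3988 0.0628]
cover corner XY [ 0.3989 -0.1922]
[ 0.63263947 -0.04316634  0.08470189] [0.9213191  0.10893485 0.945789  ] 3.9 [ 0.634  -0.0146]
```

View pics/w2.png

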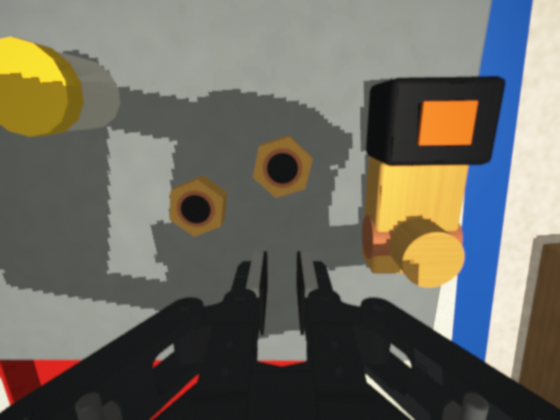

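Request:
step_arm([
  {"xyz":[0,0,0.1],"turn":[0,0,0],"gripper":-0.65},
  {"xyz":[0,0,0],"turn":[0,0,0],"gripper":-0.65},
])

```text
time_s: 4.17
position: [0.6335, -0.0433, 0.0826]
tool_rot: [[0.996, -0.092, 0.002], [-0.092, -0.996, -0.001], [0.002, 0.0, -1.0]]
ft_force: [-1.0, -0.6, 0.0]
grip_width: 0.0151
```

Request:
step_arm([
  {"xyz":[0,0,0.08],"turn":[0,0,0],"gripper":-0.65},
  {"xyz":[0,0,0],"turn":[0,0,0],"gripper":-0.65},
])

```text
time_s: 4.33
position: [0.6329, -0.0432, 0.0783]
tool_rot: [[0.996, -0.092, 0.0], [-0.092, -0.996, -0.0], [0.0, 0.0, -1.0]]
ft_force: [-0.5, -0.4, -0.4]
grip_width: 0.0151
```

Request:
step_arm([
  {"xyz":[0,0,0.06],"turn":[0,0,0],"gripper":-0.65},
  {"xyz":[0,0,0],"turn":[0,0,0],"gripper":-0.65},
])

```text
time_s: 4.5
position: [0.6328, -0.0432, 0.0754]
tool_rot: [[0.996, -0.092, -0.0], [-0.092, -0.996, 0.0], [-0.0, -0.0, -1.0]]
ft_force: [-0.2, -0.1, 0.2]
grip_width: 0.0151
```

Run:
```python
from h import *
im,d=cams.get_image('side');cv2.imwrite('pics/s3.png',cv2.resize(im[140:260,200:380,::-1],None,fx=4.4,fy=4.4,interpolation=cv2.INTER_CUBIC))
```

```text
(no output)
```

View pics/s3.png

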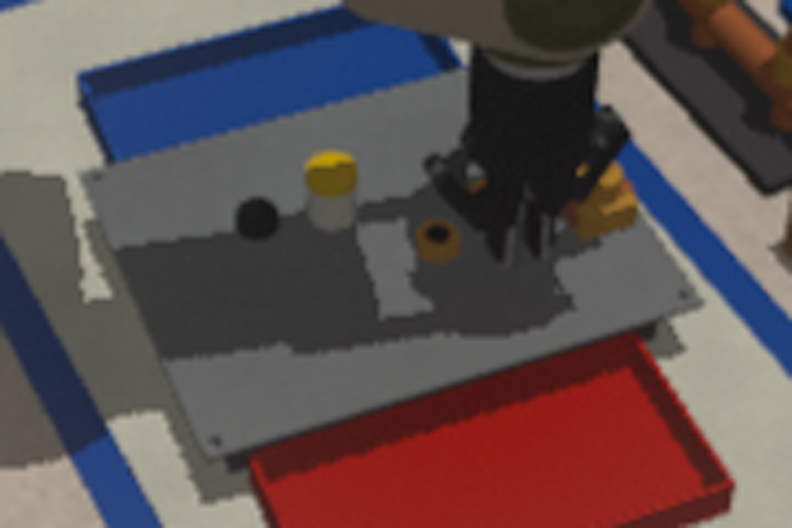

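The fingers sit just right of nut A, just above the cover. The gripper's linkage elbows stick out sideways, so I'm checking their height against the valve and pot (90 mm) using depth.

Run:
```python
from h import *
R=np.array([[.996,-.091],[-.091,-.996]]);s=env.observe();t=R@s['position'][:2]
for n in('side','top'):
    i=cams.camera_info(n);im,d=cams.get_image(n);E=np.array(i['extrinsics'])
    v,u=np.mgrid[:420,:560];P=np.stack([(u-i['cx'])/i['fx']*d,(v-i['cy'])/i['fy']*d,d],-1)@E[:3,:3].T+E[:3,3]
    XY=P[...,:2]@R.T-t;dark=(im.max(-1)<75)&(d>0)&(np.hypot(XY[...,0],XY[...,1])<.1)&(P[...,2]>.053)&(P[...,2]<.2)
    z=P[...,2]
    for a in np.arange(.053,.16,.008):
        m=dark&(z>=a)&(z<a+.008)
        if m.sum()>2: print(n,round(a,3),m.sum(),'X',XY[m][:,0].min().round(3),XY[m][:,0].max().round(3),'Y',XY[m][:,1].min().round(3),XY[m][:,1].max().round(3))
```

```text
side 0.053 113 X -0.099 0.048 Y -0.075 0.055
side 0.061 66 X -0.056 0.06 Y -0.062 0.013
side 0.069 38 X -0.022 0.065 Y -0.045 0.012
side 0.077 30 X -0.023 0.052 Y -0.009 0.012
side 0.085 23 X -0.024 0.056 Y -0.009 0.013
side 0.093 28 X -0.022 0.029 Y -0.008 0.012
side 0.101 56 X -0.041 0.038 Y -0.011 0.015
side 0.109 69 X -0.046 0.04 Y -0.011 0.015
side 0.117 54 X -0.049 0.045 Y -0.011 0.018
side 0.125 58 X -0.051 0.053 Y -0.005 0.02
side 0.133 66 X -0.059 0.058 Y -0.007 0.02
side 0.141 80 X -0.065 0.06 Y -0.011 0.021
side 0.149 127 X -0.065 0.061 Y -0.014 0.021
side 0.157 89 X -0.061 0.057 Y -0.005 0.022
```

Request:
step_arm([
  {"xyz":[0,0,0.05],"turn":[0,0,0],"gripper":-0.65},
  {"xyz":[0,-0.16,0],"turn":[0,0,0],"gripper":-0.65},
  {"xyz":[0,-0.16,0],"turn":[0,0,0],"gripper":-0.65},
  {"xyz":[0,-0.16,0],"turn":[0,0,0],"gripper":-0.65},
  {"xyz":[0,-0.1,0],"turn":[0,0,0],"gripper":-0.65},
  {"xyz":[0,-0.1,0],"turn":[0,0,0],"gripper":-0.65},
  {"xyz":[0,-0.13,0],"turn":[0,0,0],"gripper":-0.65},
  {"xyz":[0,-0.16,0],"turn":[0,0,0],"gripper":-0.65},
  {"xyz":[0,-0.16,0],"turn":[0,0,0],"gripper":-0.65},
  {"xyz":[0,-0.16,0],"turn":[0,0,0],"gripper":-0.65},
  {"xyz":[0,-0.16,0],"turn":[0,0,0],"gripper":-0.65},
  {"xyz":[0,-0.16,0],"turn":[0,0,0],"gripper":-0.65},
  {"xyz":[0,-0.16,0],"turn":[0,0,0],"gripper":-0.65},
])

```text
time_s: 5.73
position: [0.6396, 0.028, 0.0738]
tool_rot: [[0.996, -0.092, 0.0], [-0.092, -0.996, -0.0], [0.0, 0.0, -1.0]]
ft_force: [0.2, 0.0, 0.1]
grip_width: 0.015
```

Run:
```python
from h import *
R=np.array([[.996,-.091],[-.091,-.996]])
s=env.observe();print(s['position'],s['ft_force'],(R@s['position'][:2]).round(4))
im,d=cams.get_image('wrist');cv2.imwrite('pics/w4.png',im[:,:,::-1])
```

```text
[0.63955116 0.02798313 0.07375709] [0.21385319 0.00652558 0.07544506] [ 0.6344 -0.0861]
```

View pics/w4.png

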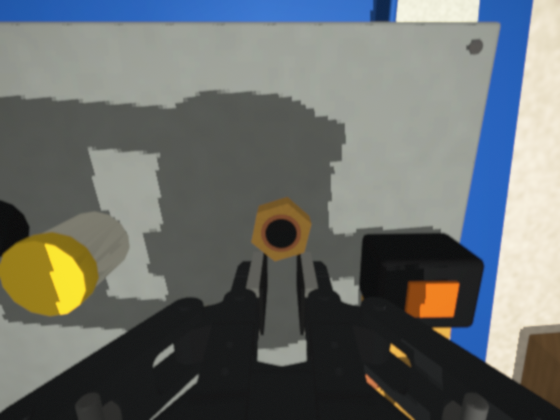

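Request:
step_arm([
  {"xyz":[0,-0.16,0],"turn":[0,0,0],"gripper":-0.65},
  {"xyz":[0,-0.16,0],"turn":[0,0,0],"gripper":-0.65},
  {"xyz":[0,-0.16,0],"turn":[0,0,0],"gripper":-0.65},
  {"xyz":[0,-0.16,0],"turn":[0,0,0],"gripper":-0.65},
  {"xyz":[0,-0.16,0],"turn":[0,0,0],"gripper":-0.65},
  {"xyz":[0,-0.16,0],"turn":[0,0,0],"gripper":-0.65},
  {"xyz":[0,-0.16,0],"turn":[0,0,0],"gripper":-0.65},
  {"xyz":[0,-0.16,0],"turn":[0,0,0],"gripper":-0.65},
  {"xyz":[0,-0.16,0],"turn":[0,0,0],"gripper":-0.65},
  {"xyz":[0,-0.16,0],"turn":[0,0,0],"gripper":-0.65},
  {"xyz":[0,-0.16,0],"turn":[0,0,0],"gripper":-0.65},
  {"xyz":[0,-0.16,0],"turn":[0,0,0],"gripper":-0.65},
  {"xyz":[0,-0.16,0],"turn":[0,0,0],"gripper":-0.65},
  {"xyz":[0,-0.16,0],"turn":[0,0,0],"gripper":-0.65},
  {"xyz":[0,-0.16,0],"turn":[0,0,0],"gripper":-0.65},
  {"xyz":[0,-0.16,0],"turn":[0,0,0],"gripper":-0.65},
  {"xyz":[0,-0.16,0],"turn":[0,0,0],"gripper":-0.65},
  {"xyz":[0,-0.16,0],"turn":[0,0,0],"gripper":-0.65},
  {"xyz":[0,0,0],"turn":[0,0,0],"gripper":-0.65},
])

```text
time_s: 7.37
position: [0.65, 0.1434, 0.0736]
tool_rot: [[0.996, -0.091, -0.0], [-0.091, -0.996, 0.0], [-0.0, -0.0, -1.0]]
ft_force: [-0.6, 1.0, -0.2]
grip_width: 0.0149
```

Request:
step_arm([
  {"xyz":[0,0,-0.8],"turn":[0,0,0],"gripper":-0.65},
  {"xyz":[0,0,-0.8],"turn":[0,0,0],"gripper":-0.65},
  {"xyz":[0,0,-0.2],"turn":[0,0,0],"gripper":-0.65},
  {"xyz":[-0.2,0.85,0],"turn":[0,0,0],"gripper":-0.65},
  {"xyz":[-0.2,0.85,0],"turn":[0,0,0],"gripper":-0.65},
  {"xyz":[-0.2,0.85,0],"turn":[0,0,0],"gripper":-0.65},
  {"xyz":[-0.2,0.85,0],"turn":[0,0,0],"gripper":-0.65},
  {"xyz":[-0.28,0.85,0],"turn":[0,0,0],"gripper":-0.65},
  {"xyz":[0,0.85,0],"turn":[0,0,0],"gripper":-0.65},
  {"xyz":[0,0,0],"turn":[0,0,0],"gripper":-0.65},
])

```text
time_s: 8.2
position: [0.5877, -0.0625, 0.1459]
tool_rot: [[0.995, -0.097, 0.0], [-0.097, -0.995, -0.002], [0.0, 0.002, -1.0]]
ft_force: [-0.2, -0.3, 1.2]
grip_width: 0.015
```

Run:
```python
from h import *
R=np.array([[.996,-.091],[-.091,-.996]])
s=env.observe();print(s['position'],s['ft_force'],(R@s['position'][:2]).round(4))
im,d=cams.get_image('wrist');i=cams.camera_info('wrist');it=cams.camera_info('top');im2,d=cams.get_image('top')
for nm,im,i in(('w',im,i),('t',im2,it)):
    H,S,V=cv2.split(cv2.cvtColor(im,cv2.COLOR_RGB2HSV));m=(H>8)&(H<40)&(S>110)&(V>60)
    for c,a,_ in blobs(m,20):
        print(nm,c.round(),a,(R@ray(i,*c,.062)).round(4))
cv2.imwrite('pics/j5.png',np.vstack([im2[130:275,140:360],]*1)[:,:,::-1].repeat(3,0).repeat(3,1))
```

```text
[ 0.58765507 -0.06246856  0.14587521] [-0.16421738 -0.32250589  1.23080095] [0.591  0.0087]
w [184.  49.] 3715 [ 0.5317 -0.106 ]
w [474.  73.] 1416 [ 0.7096 -0.0919]
w [444. 150.] 6696 [ 0.6984 -0.0448]
w [281. 146.] 995 [ 0.5899 -0.0478]
w [544. 289.] 5327 [0.7914 0.0612]
t [322.  83.] 2780 [0.9038 0.0827]
t [219.  86.] 944 [ 0.8682 -0.1964]
t [484. 120.] 1458 [0.8378 0.526 ]
t [202. 174.] 68 [ 0.6225 -0.2147]
t [511. 243.] 202 [0.5101 0.6025]
t [516. 302.] 215 [0.3602 0.6164]
t [521. 363.] 236 [0.2113 0.6292]
```

View pics/j5.png

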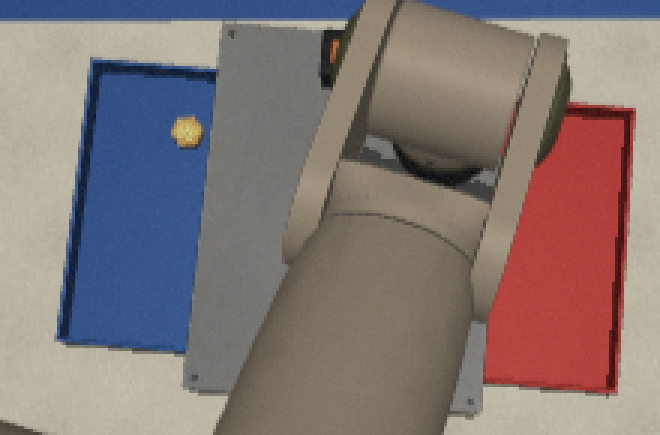

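Request:
step_arm([
  {"xyz":[0,0,0.6],"turn":[0,0,0],"gripper":-0.65},
  {"xyz":[0,0,0.6],"turn":[0,0,0],"gripper":-0.65},
  {"xyz":[0,0,0.45],"turn":[0,0,0],"gripper":-0.65},
  {"xyz":[0,0,0.15],"turn":[0,0,0],"gripper":-0.65},
  {"xyz":[0,0,0],"turn":[0,0,0],"gripper":-0.65},
  {"xyz":[0,-0.16,0],"turn":[0,0,0],"gripper":-0.65},
  {"xyz":[0,-0.16,0],"turn":[0,0,0],"gripper":-0.65},
  {"xyz":[0,-0.16,0],"turn":[0,0,0],"gripper":-0.65},
  {"xyz":[0,-0.16,0],"turn":[0,0,0],"gripper":-0.65},
  {"xyz":[0,-0.1,0],"turn":[0,0,0],"gripper":-0.65},
  {"xyz":[0,-0.1,0],"turn":[0,0,0],"gripper":-0.65},
  {"xyz":[0,-0.1,0],"turn":[0,0,0],"gripper":-0.65},
  {"xyz":[0,-0.16,0],"turn":[0,0,0],"gripper":-0.65},
  {"xyz":[0,-0.16,0],"turn":[0,0,0],"gripper":-0.65},
  {"xyz":[0,-0.16,0],"turn":[0,0,0],"gripper":-0.65},
  {"xyz":[0,-0.16,0],"turn":[0,0,0],"gripper":-0.65},
  {"xyz":[0,-0.16,0],"turn":[0,0,0],"gripper":-0.65},
])

```text
time_s: 9.72
position: [0.5948, 0.0129, 0.0737]
tool_rot: [[0.996, -0.092, -0.0], [-0.092, -0.996, 0.0], [-0.0, -0.0, -1.0]]
ft_force: [-0.5, -1.2, 1.6]
grip_width: 0.0148
```

Run:
```python
from h import *
R=np.array([[.996,-.091],[-.091,-.996]])
s=env.observe();print(s['position'],s['ft_force'],(R@s['position'][:2]).round(4))
im,d=cams.get_image('wrist');cv2.imwrite('pics/w6.png',im[:,:,::-1])
```

```text
[0.59475211 0.01285955 0.07371574] [-0.53318331 -1.23116745  1.6233263 ] [ 0.5912 -0.0669]
```

View pics/w6.png

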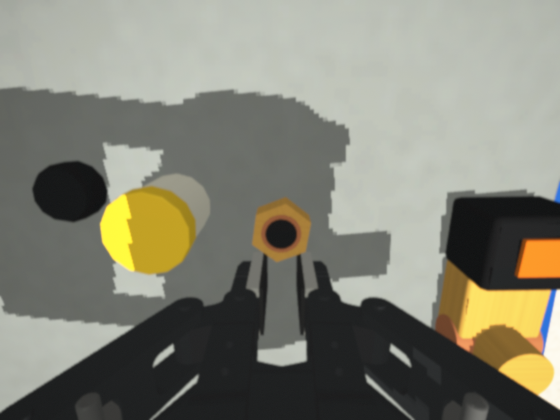

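Request:
step_arm([
  {"xyz":[0,-0.16,0],"turn":[0,0,0],"gripper":-0.65},
  {"xyz":[0,-0.16,0],"turn":[0,0,0],"gripper":-0.65},
  {"xyz":[0,-0.16,0],"turn":[0,0,0],"gripper":-0.65},
  {"xyz":[0,-0.16,0],"turn":[0,0,0],"gripper":-0.65},
  {"xyz":[0,-0.16,0],"turn":[0,0,0],"gripper":-0.65},
  {"xyz":[0,-0.16,0],"turn":[0,0,0],"gripper":-0.65},
  {"xyz":[0,-0.16,0],"turn":[0,0,0],"gripper":-0.65},
  {"xyz":[0,-0.16,0],"turn":[0,0,0],"gripper":-0.65},
  {"xyz":[0,-0.16,0],"turn":[0,0,0],"gripper":-0.65},
  {"xyz":[0,-0.16,0],"turn":[0,0,0],"gripper":-0.65},
  {"xyz":[0,-0.16,0],"turn":[0,0,0],"gripper":-0.65},
  {"xyz":[0,-0.16,0],"turn":[0,0,0],"gripper":-0.65},
  {"xyz":[0,-0.16,0],"turn":[0,0,0],"gripper":-0.65},
  {"xyz":[0,-0.16,0],"turn":[0,0,0],"gripper":-0.65},
  {"xyz":[0,-0.16,0],"turn":[0,0,0],"gripper":-0.65},
  {"xyz":[0,-0.16,0],"turn":[0,0,0],"gripper":-0.65},
  {"xyz":[0,-0.16,0],"turn":[0,0,0],"gripper":-0.65},
  {"xyz":[0,-0.16,0],"turn":[0,0,0],"gripper":-0.65},
  {"xyz":[0,-0.16,0],"turn":[0,0,0],"gripper":-0.65},
  {"xyz":[0,-0.16,0],"turn":[0,0,0],"gripper":-0.65},
])

```text
time_s: 11.43
position: [0.6065, 0.1403, 0.0737]
tool_rot: [[0.996, -0.092, 0.0], [-0.092, -0.996, 0.0], [0.0, -0.0, -1.0]]
ft_force: [-0.9, 0.2, 0.2]
grip_width: 0.0146
```

Request:
step_arm([
  {"xyz":[0,-0.16,0],"turn":[0,0,0],"gripper":-0.65},
  {"xyz":[0,0,0],"turn":[0,0,0],"gripper":-0.65},
  {"xyz":[0,0,-0.8],"turn":[0,0,0],"gripper":-0.65},
  {"xyz":[0,0,-0.8],"turn":[0,0,0],"gripper":-0.65},
  {"xyz":[0,0,-0.2],"turn":[0,0,0],"gripper":-0.65},
  {"xyz":[-0.6,0.25,0],"turn":[0,0,0],"gripper":-0.65},
  {"xyz":[-0.6,0.25,0],"turn":[0,0,0],"gripper":-0.65},
  {"xyz":[-0.6,0.25,0],"turn":[0,0,0],"gripper":-0.65},
  {"xyz":[-0.65,0.25,0],"turn":[0,0,0],"gripper":-0.65},
  {"xyz":[0,0,0],"turn":[0,0,0],"gripper":-0.65},
  {"xyz":[0,0,0],"turn":[0,0,0],"gripper":-0.65},
])

```text
time_s: 12.35
position: [0.5052, 0.1149, 0.146]
tool_rot: [[0.996, -0.092, 0.0], [-0.092, -0.996, -0.0], [0.0, -0.0, -1.0]]
ft_force: [-0.4, -0.4, 1.3]
grip_width: 0.0147
```

Run:
```python
from h import *
R=np.array([[.996,-.091],[-.091,-.996]])
s=env.observe();print(s['time_s'],s['position'],s['ft_force'],(R@s['position'][:2]).round(4))
i=cams.camera_info('wrist');im,d=cams.get_image('wrist');cv2.imwrite('pics/w7.png',im[:,:,::-1]);im2,d=cams.get_image('top');cv2.imwrite('pics/t7.png',im2[:,:,::-1])
j=cams.camera_info('side');im3,d=cams.get_image('side')
for nm,im,i in(('t',im2,cams.camera_info('top')),('s',im3,j)):
    H,S,V=cv2.split(cv2.cvtColor(im,cv2.COLOR_RGB2HSV))
    for k,m,z in(('brass/y',(H>8)&(H<40)&(S>110)&(V>60),.016),('black',V<45,.064)):
        for c,a,_ in blobs(m,20):
            p=R@ray(i,*c,z)
            if .35<p[0]<.8 and abs(p[1]+.06)<.3: print(nm,k,c.round(),a,p.round(4),'pot',(R@ray(i,*c,.09)).round(4))
```

```text
12.35 [0.50524993 0.11492926 0.14600302] [-0.36188593 -0.42382627  1.28661844] [ 0.4928 -0.1604]
t brass/y [253. 147.] 59 [ 0.7212 -0.0917] pot [ 0.6986 -0.0855]
t brass/y [270. 151.] 334 [ 0.7152 -0.0429] pot [ 0.693 -0.04 ]
t brass/y [202. 174.] 69 [ 0.6327 -0.2245] pot [ 0.6163 -0.209 ]
t brass/y [243. 206.] 136 [ 0.5527 -0.1042] pot [ 0.5419 -0.097 ]
t black [253. 150.] 154 [ 0.6982 -0.0871] pot [ 0.6905 -0.0849]
t black [231. 205.] 33 [ 0.5466 -0.1313] pot [ 0.5428 -0.128 ]
t black [238. 227.] 46 [ 0.4916 -0.1074] pot [ 0.4892 -0.1047]
t black [204. 232.] 65 [ 0.471  -0.1923] pot [ 0.4691 -0.1874]
s brass/y [328. 168.] 38 [ 0.7356 -0.1544] pot [ 0.6957 -0.0836]
s brass/y [334. 183.] 290 [ 0.7234 -0.0847] pot [ 0.6844 -0.0192]
s brass/y [275. 179.] 106 [ 0.5656 -0.1676] pot [ 0.5385 -0.0958]
s black [354. 161.] 122 [ 0.7955 -0.1056] pot [ 0.7791 -0.0808]
s black [325. 172.] 133 [ 0.6955 -0.0937] pot [ 0.6819 -0.0692]
s black [258. 189.] 74 [ 0.4886 -0.1018] pot [ 0.4808 -0.0771]
```

View pics/t7.png

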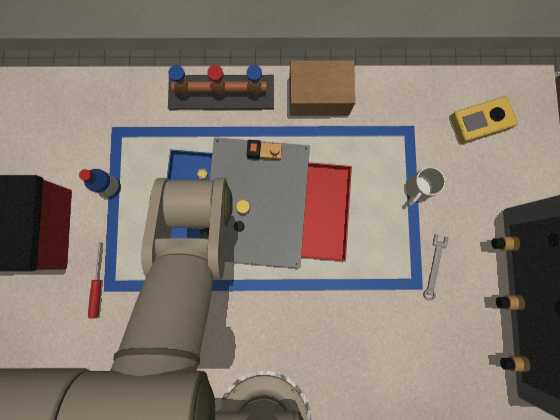

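Nut A is in the blue tray at (202,174), the lane of nut B is empty, and the pot and valve haven't moved. Now the cap, towards red.

Request:
step_arm([
  {"xyz":[0,0,0.6],"turn":[0,0,0],"gripper":-0.65},
  {"xyz":[0,0,0.6],"turn":[0,0,0],"gripper":-0.65},
  {"xyz":[0,0,0.45],"turn":[0,0,0],"gripper":-0.65},
  {"xyz":[0,0,0.15],"turn":[0,0,0],"gripper":-0.65},
  {"xyz":[0,0,0],"turn":[0,0,0],"gripper":-0.65},
  {"xyz":[0,0.16,0],"turn":[0,0,0],"gripper":-0.65},
  {"xyz":[0,0.16,0],"turn":[0,0,0],"gripper":-0.65},
  {"xyz":[0,0.16,0],"turn":[0,0,0],"gripper":-0.65},
  {"xyz":[0,0.1,0],"turn":[0,0,0],"gripper":-0.65},
  {"xyz":[0,0.1,0],"turn":[0,0,0],"gripper":-0.65},
  {"xyz":[0,0.1,0],"turn":[0,0,0],"gripper":-0.65},
  {"xyz":[0,0.1,0],"turn":[0,0,0],"gripper":-0.65},
  {"xyz":[0,0.12,0],"turn":[0,0,0],"gripper":-0.65},
  {"xyz":[0,0.16,0],"turn":[0,0,0],"gripper":-0.65},
  {"xyz":[0,0.16,0],"turn":[0,0,0],"gripper":-0.65},
  {"xyz":[0,0.16,0],"turn":[0,0,0],"gripper":-0.65},
  {"xyz":[0,0.16,0],"turn":[0,0,0],"gripper":-0.65},
])

```text
time_s: 13.92
position: [0.4997, 0.0491, 0.0737]
tool_rot: [[0.996, -0.092, -0.0], [-0.092, -0.996, 0.0], [-0.0, 0.0, -1.0]]
ft_force: [0.3, -1.0, 0.7]
grip_width: 0.0147
```

Run:
```python
from h import *
R=np.array([[.996,-.091],[-.091,-.996]])
s=env.observe();t=R@s['position'][:2];print(s['position'],s['ft_force'],t.round(4))
for n in('side','top'):
    im,d=cams.get_image(n);i=cams.camera_info(n);V=im.max(-1)
    for c,a,_ in blobs(V<45,15):
        p=R@ray(i,*c,.06)
        if .4<p[0]<.6 and abs(p[1]+.06)<.2: print(n,c.round(),a,p.round(4))
    if n=='side': cv2.imwrite('pics/s8.png',cv2.resize(im[130:290,190:390,::-1],None,fx=3.7,fy=3.7,interpolation=cv2.INTER_CUBIC))
```

```text
[0.49966587 0.04912504 0.07369743] [ 0.28539095 -0.98246848  0.6732862 ] [ 0.4932 -0.0944]
side [259. 170.] 1274 [ 0.52   -0.1763]
```

View pics/s8.png

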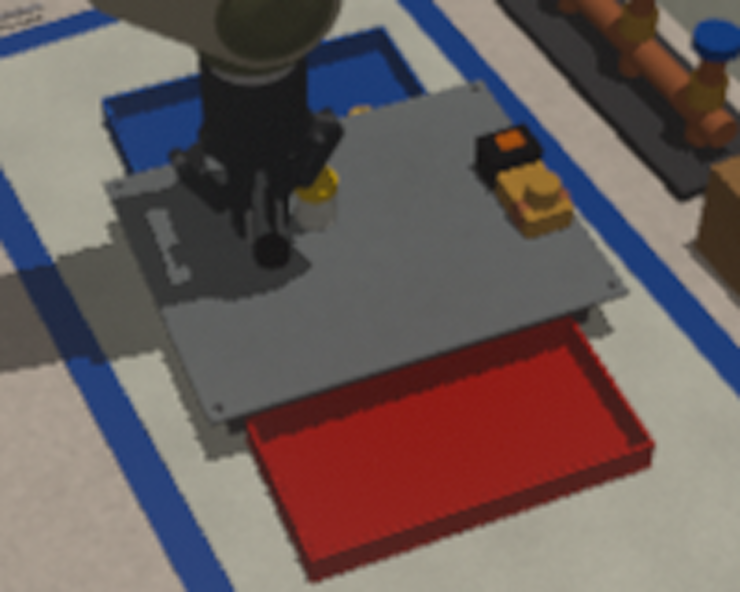

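Request:
step_arm([
  {"xyz":[0,0.16,0],"turn":[0,0,0],"gripper":-0.65},
  {"xyz":[0,0.16,0],"turn":[0,0,0],"gripper":-0.65},
  {"xyz":[0,0.16,0],"turn":[0,0,0],"gripper":-0.65},
  {"xyz":[0,0.16,0],"turn":[0,0,0],"gripper":-0.65},
  {"xyz":[0,0.16,0],"turn":[0,0,0],"gripper":-0.65},
  {"xyz":[0,0.16,0],"turn":[0,0,0],"gripper":-0.65},
  {"xyz":[0,0.16,0],"turn":[0,0,0],"gripper":-0.65},
  {"xyz":[0,0.16,0],"turn":[0,0,0],"gripper":-0.65},
  {"xyz":[0,0.16,0],"turn":[0,0,0],"gripper":-0.65},
  {"xyz":[0,0.16,0],"turn":[0,0,0],"gripper":-0.65},
  {"xyz":[0,0.16,0],"turn":[0,0,0],"gripper":-0.65},
  {"xyz":[0,0.16,0],"turn":[0,0,0],"gripper":-0.65},
  {"xyz":[0,0.16,0],"turn":[0,0,0],"gripper":-0.65},
  {"xyz":[0,0.16,0],"turn":[0,0,0],"gripper":-0.65},
  {"xyz":[0,0.16,0],"turn":[0,0,0],"gripper":-0.65},
  {"xyz":[0,0.16,0],"turn":[0,0,0],"gripper":-0.65},
  {"xyz":[0,0.16,0],"turn":[0,0,0],"gripper":-0.65},
  {"xyz":[0,0.16,0],"turn":[0,0,0],"gripper":-0.65},
  {"xyz":[0,0.16,0],"turn":[0,0,0],"gripper":-0.65},
  {"xyz":[0,0.16,0],"turn":[0,0,0],"gripper":-0.65},
])

```text
time_s: 15.68
position: [0.4879, -0.0783, 0.0737]
tool_rot: [[0.996, -0.092, 0.0], [-0.092, -0.996, -0.0], [0.0, 0.0, -1.0]]
ft_force: [-0.2, 0.4, -0.2]
grip_width: 0.015
```

Request:
step_arm([
  {"xyz":[0,0.16,0],"turn":[0,0,0],"gripper":-0.65},
  {"xyz":[0,0.16,0],"turn":[0,0,0],"gripper":-0.65},
  {"xyz":[0,0.16,0],"turn":[0,0,0],"gripper":-0.65},
  {"xyz":[0,0.16,0],"turn":[0,0,0],"gripper":-0.65},
  {"xyz":[0,0.16,0],"turn":[0,0,0],"gripper":-0.65},
  {"xyz":[0,0,0],"turn":[0,0,0],"gripper":-0.65},
  {"xyz":[0,0,-0.8],"turn":[0,0,0],"gripper":-0.65},
  {"xyz":[0,0,-0.8],"turn":[0,0,0],"gripper":-0.65},
  {"xyz":[0,0,-0.8],"turn":[0,0,0],"gripper":-0.65},
  {"xyz":[0,0,-0.8],"turn":[0,0,0],"gripper":-0.65},
  {"xyz":[-0.6,0,0],"turn":[0,0,0],"gripper":-0.65},
  {"xyz":[-0.6,0,0],"turn":[0,0,0],"gripper":-0.65},
  {"xyz":[-0.6,0,0],"turn":[0,0,0],"gripper":-0.65},
  {"xyz":[-0.6,0,0],"turn":[0,0,0],"gripper":-0.65},
  {"xyz":[-0.6,0,0],"turn":[0,0,0],"gripper":-0.65},
  {"xyz":[0,0,0],"turn":[0,0,0],"gripper":-0.65},
])

```text
time_s: 17.02
position: [0.3623, -0.0972, 0.2016]
tool_rot: [[0.996, -0.092, -0.002], [-0.092, -0.996, 0.001], [-0.002, -0.001, -1.0]]
ft_force: [0.4, -0.0, -0.4]
grip_width: 0.0149
```

Run:
```python
from h import *
s=env.observe();print(s['time_s'],s['position'],s['ft_force'])
im,d=cams.get_image('top');im2,d=cams.get_image('side')
a=cv2.resize(im[120:300,80:450,::-1],(780,379));b=cv2.resize(im2[100:240,190:400,::-1],(330,220))
cv2.imwrite('pics/f9.png',np.vstack([a,np.hstack([b,np.zeros((220,450,3),np.uint8)])]))
```

```text
17.0167 [ 0.36228966 -0.09722934  0.20159996] [ 0.40854508 -0.01892186 -0.36260913]
```

View pics/f9.png

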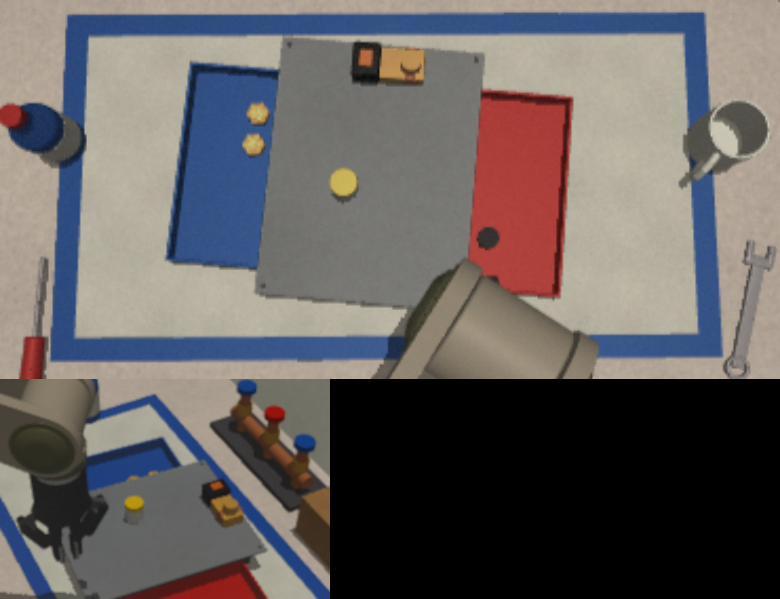

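Both nuts lie in the blue tray at (258,113) and (254,144), and the cap lies in the red tray at (487,237). The pot and valve are where they were, and the arm is clear.

```bash
python3 -c "
from rig import order
print(order.close_job())"
```

```text
the job is handed in; nothing more can be done
None
```

The job is done and handed in at about 17 s of the 58 s allowed. I swept nut A and then nut B over the left edge into the blue tray, then the cap over the right edge into the red tray. The parts were only pushed, with the fingers held about 15 mm apart, never gripped or lifted.

The last top view showed both nuts in the blue tray and the cap in the red tray. The pot and valve were still in place and the arm was clear. After the nuts were swept, the pot and valve measured within about 2 mm of their first positions; after the cap sweep I checked them by eye only. The mug, spray, screwdriver and wrench also looked unmoved.

No wrist force reading exceeded about 2 N, and none of the checks failed or disagreed.

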